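# Set and lock the lens clamp's regulator, then take the finished lens out

### The job

Turn the air regulator's knob clockwise until its pointed nose stands at the arrowhead mark on the dial, then slide the forked lock over the knob's grip, past its spring catch and fully home, so that the knob cannot move. With the regulator locked, slide the clamp's jaw open, lift the finished lens out and lay it gently flat in the shallow job tray, leaving the knob locked at the mark, the jaw open and the other things where they are.

Things in the scene. Friction and masses are not known exactly. Their poses are not given: they have to be found in the camera images.
- clamp_base: Lens air clamp, fixed aluminium plate 185 x 220 mm, 12 mm high; origin on the bench under its middle; own +x away from the robot, +y left at yaw 0 (turned up to 0.3 rad). In its frame, mm: knob axis x 45, y -65; lock slide along x 45, +y side of the knob; lens centre x -55, y -30; fixed jaw 30 wide, y -63 to -49.5, top z 36; air cylinder y 70 to 104, top z 45. Nothing stands above z 88.
- dial_mark (a point): Tip of the mark, z 41 mm: a dark raised arrowhead on the dial's rim, pointing at the knob's axis, 29 mm from that axis on the clamp base's -y side, the side away from the lock. The round aluminium dial under the knob is 72 mm across, top at z 40 mm; its other, thin lines do not matter.
- knob (a joint): Regulator knob, rad, counter-clockwise from above positive; 0 = nose at the mark (pointing to clamp base -y). Stops at -0.5 and 3.0; starts at 2.0 to 2.8, so turn clockwise, in two or more grasps. Takes 0.1 N m, stays where left. The lock enters only near 0: its flared tips centre a knob up to about 0.15 rad off; further off they strike the grip and the lock stops short.
- knob_grip (a point): On the knob's axis, z 66 mm, the height to grip. Grip: upright black bar on a 49 mm disc (disc top z 44); bar 12 mm thick, 40 mm long (20 each way), z 44 to 72, flat sides 28 mm long; one end round, the other pointed (nose), a white line along the nose half of its top. Axes turn with the knob: nose along -y, flat sides face x and -x.
- knob_nose (a point): Top of the tip of the knob's nose, 20 mm from the axis, z 72 mm.
- lock (a joint): Travel of the forked steel lock, m: 0 = drawn back (starts 0 to 0.008), 0.075 = home at its stop. Slides level along clamp base -y with 3 N drag; stays where left, save that at 0.066 to 0.070 a sprung ball resists (about 10 N in all) and pushes it back unless passed. Prongs, 15 mm apart, z 52 to 64 mm, pass beside the knob's grip; drawn back, their tips are about 60 mm from the knob's axis.
- lock_tab (a point): Middle of the lock's upright tab: 12 mm thick in the clamp base's x, 26 mm long in y, z 64 to 88 mm, this point at z 76 mm. Free on both sides; below z 64 the lock is 29 mm wide in x.
- jaw (a joint): Travel of the sliding jaw, m: 0 = closed on the lens (start), 0.028 = fully open against its stop. It slides level along the clamp base's +y with 3 N of drag and stays where it is left. Closed, its lip reaches 3 mm over the lens's rim.
- jaw_tab (a point): Middle of the jaw's upright tab: 12 mm thick in the clamp base's x, 26 mm long in y, z 42 to 66 mm, this point at z 53 mm. Below z 42 the jaw is 30 mm wide in x.
- lens: Finished spectacle lens, clear oval 38 x 52 mm, 5 mm thick, 14 to 28 g, origin mid underside, own z up, long axis own y. Lies in the clamp on a 24 mm square black rubber post, underside z 30 mm, long axis along the clamp base's x; its ends overhang the post by 14 mm, free for the fingers (plate below at z 12; the jaws, 30 mm wide in x, leave the ends clear).
- tray: Shallow job tray, grey rim and black floor, 150 x 120 mm outside (own x and y), rim 16 mm high, walls 4 mm, dark flat floor 6 mm above the bench; fixed to the bench. Origin on the bench under its middle. It stands to the left or to the right of the clamp.
- notebook: Loose notebook 148 x 110 x 16 mm, a bystander, on the other side of the clamp from the tray.
- screw_dish: Loose round steel dish of screws, 70 mm across, 14 mm high, a bystander.
- tape_roll: Loose roll of brown tape lying flat, 92 mm across, 48 mm high, a bystander.

How it is judged (in metres and radians):
On the way, in this order (a step that is already met when the one before it is completed fails the run):
1. the knob is set to the mark, lock still drawn back (value of joint knob between -0.12 and 0.12 rad and value of joint lock below 0.03 m), for 0.2 s.
2. the lock is fully home over the knob, which is still at the mark (value of joint knob between -0.12 and 0.12 rad and value of joint lock above 0.071 m), for 0.2 s.
3. the jaw is open, with the lens still lying in the clamp (value of joint jaw above 0.015 m and value of joint lock above 0.071 m and distance between lens and clamp_base below 0.11 m), for 0.1 s.
At the end, for the whole second after the job is handed in: The knob stands within 0.12 rad of the mark, the lock is within 4 mm of fully home, the jaw is at least 15 mm open, and the lens lies at rest flat (within 0.12 rad, right way up) on the tray's floor, wholly inside its walls (all of step 2 and value of joint jaw above 0.015 m and x of lens in the frame of tray between -0.058 and 0.058 m and y of lens in the frame of tray between -0.043 and 0.043 m and z of lens in the frame of tray below 0.01 m and angle between lens's own z axis and vertical below 0.12 rad and linear speed of lens below 0.01 m/s); the robot touches nothing.
It fails at once if the lens is dropped (falls faster than 0.7 m/s, some 25 mm, out of the fingers) (linear speed of lens above 0.7 m/s and contact force between the fingers and lens below 0.05 N).
It fails at once if a bystander is moved by more than 40 mm (distance of any of notebook, screw_dish, tape_roll from where it was at the start of the episode above 0.04 m).
It also fails if it takes over 72 s, if anything falls off the work surface, if the arm or the gripper's body presses on something with over 40 N, if the wrist force passes 120 N, or if a joint passes its speed limit or range.

### The arm

A 6-joint arm with a two-finger parallel gripper is mounted at the origin on a cart in front of the work surface, level with it; the furniture and walls round the work are solid. World frame = base frame: x ahead of the robot, y to its left, z up, the work surface at z = 0. Lengths are in mm, angles in rad, forces in N, time in s.
With the tool pointing down it reaches from about 300 to 775 mm from the base axis. Payload 14.6 kg.
Tool frame: the origin (TCP) lies midway between the tips of the shut fingers; the grasp point (between the pads) lies 19 mm behind it; z points along the fingers, y is the line along which they close (so a half turn about z gives the same grasp; the last joint's range is limited). The gripper opens to 94 mm and grips with 3 to 60 N. Pads are 16 mm wide; open, the fingers measure 119 mm over their backs; the gripper's body (75 mm by 177 mm) begins 78 mm behind the grasp point.
Start: joints at [1.252, 0.3, 1.521, -0, 1.321, -0.067], TCP at [137.029, 532.646, 173.646] pointing down, gripper open.
Joint ranges: [-3.03, 3.03], [-0.79, 2.21], [0.23, 2.52], [-1.04, 4.18], [0, 3.07], [-2.55, 2.55]. Speed limits (rad/s): [2.22, 2.22, 2.57, 3.14, 3.14, 3.14].

### API

Orientations are given as [roll, pitch, yaw] about the fixed x, y, z axes, in that order (R = Rz(yaw) Ry(pitch) Rx(roll)).
In Python, from cell import manip gives the robot as it stands.
- The arm moves only by the shell command python3 -m creep 'ROWS' [OPENING] [FORCE]. ROWS is text: rows parted by semicolons, each of 6 numbers parted by spaces: the shift along the tool's x, y, z normalised to -1 to 1, where 1 is 4 cm, then the turn, a rotation vector about the tool's x, y, z normalised to -1 to 1, where 1 is pi rad. In form: dx dy dz ax ay az; .... A call has 1 to 20 rows; each row shifts and turns the commanded pose from where the row before left it, along the tool's axes as they then stand; what a row does not reach is not made up. A row lasts 1/8 s, in which the tool goes at most 62.5 mm and 10.7 degrees, less where a joint would pass 70% of its speed; a pose out of reach is approached as far as the arm can. A call with a number of a shift or a turn outside -1 to 1 is refused whole. A call with a gripper value outside its range is refused whole. OPENING is the closure, from 0 (fully open) to 1 (shut), set as the call begins (- or left out, the last holds). The fingers move at their own pace and stop on an object; FORCE is the grip in N (left out, the last holds). Time passes only in rows, so rows that do not move let the fingers close. It gives the time, the measured TCP pose, the force, the opening and the grip force at its end, in the units of the state.
- manip.read_state(): the state, without advancing time (a new reading comes with each control period).
- manip.camera(name): name is "scene" or "top" or "wrist"; returns a dict with "color" (420x560x3 uint8, red, green, blue), "range_z" (420x560 float32, mm along the optical axis (not along the pixel's ray), 0 where there is no reading), "camera_matrix" (3x3 intrinsics, pixels), "T" (4x4, takes a point from camera to world coordinates). Camera axes: x right, y down, z forward; pixel columns grow to the right and rows downward; lengths in mm; the calibration is good to about 2 mm. A picture is of the moment at which its call begins.
- manip.sign_off(): hands the job in; it is judged then, once.
The state is a dict: "clock": time; "joints": joint angles; "qd": joint speeds; "effort": joint torques, N m; "eef_pos": TCP position; "eef_rot": TCP orientation; "wrist_force": force on the tool from outside, world axes, zero at the start; "moment": the same for the moment, N m; "finger_gap": finger opening in mm; "finger_force": force on a finger pad.
Only numpy, scipy, OpenCV 4.12 (cv2) and the standard library are available. Lean on these libraries where they do the work, as an engineer would, in place of code of your own. Each camera call takes 0.05 s, during which the arm holds its last target. There are 200 camera calls.

## Working session

There is one attempt and no reset: what is moved stays moved. The work goes in short steps, Python scripts to look and compute and a shell command to move; the robot and the scene stay as the last step left them, time stands still between calls to the robot, and variables do not carry over. Pictures are saved under pics/ and viewed, at most 10 in all, crops included, and the job is handed in when it is done.

```bash
ls; mkdir -p pics
python3 - <<'E'
from cell import manip
import cv2,numpy as np
s=manip.read_state();print(s)
for n in ["scene","top"]:
    c=manip.camera(n);np.savez(f"pics/{n}0.npz",**c);cv2.imwrite(f"pics/{n}0.png",c["color"][...,::-1])
    print(n,c["camera_matrix"],c["T"])
E
```

```text
pics
{'clock': 0.0, 'joints': array([ 1.25242003e+00,  3.00484788e-01,  1.52157840e+00, -3.00702984e-05,
        1.32071381e+00, -6.66141304e-02]), 'qd': array([-0.00034863,  0.00114601,  0.00035625, -0.00021657,  0.00015329,
        0.00067983]), 'effort': array([-1.27234311e-03, -5.31802154e+01, -3.52727008e+01,  7.08389143e-02,
        2.42983026e-02, -7.53732411e-05]), 'eef_pos': array([136.93452425, 532.36683926, 173.07998564]), 'eef_rot': array([-3.14040900e+00, -4.97741600e-05,  2.88983792e+00]), 'wrist_force': array([-0.27279137,  0.08157051, -0.40214279]), 'moment': array([-0.02631994,  0.01354148,  0.02885591]), 'finger_force': 0.0, 'finger_gap': 93.986614427274}
scene [[471.31486112   0.         278.49754392]
 [  0.         471.31486112 210.55899406]
 [  0.           0.           1.        ]] [[ 5.79683199e-01 -4.99429833e-01  6.43845658e-01 -2.57099077e+02]
 [-8.14713977e-01 -3.41238633e-01  4.68825481e-01 -5.28273292e+02]
 [-1.44404200e-02 -7.96320311e-01 -6.04702768e-01  7.98886818e+02]
 [ 0.00000000e+00  0.00000000e+00  0.00000000e+00  1.00000000e+00]]
top [[407.20206414   0.         285.73410019]
 [  0.         407.20206414 206.70072776]
 [  0.           0.           1.        ]] [[-1.99712906e-02 -9.97591635e-01  6.64234664e-02  4.51785507e+02]
 [-9.99790945e-01  1.96357066e-02 -5.70128101e-03  4.61193330e+01]
 [ 4.38327855e-03 -6.65234422e-02 -9.97775234e-01  1.00098424e+03]
 [ 0.00000000e+00  0.00000000e+00  0.00000000e+00  1.00000000e+00]]
```

View pics/top0.png

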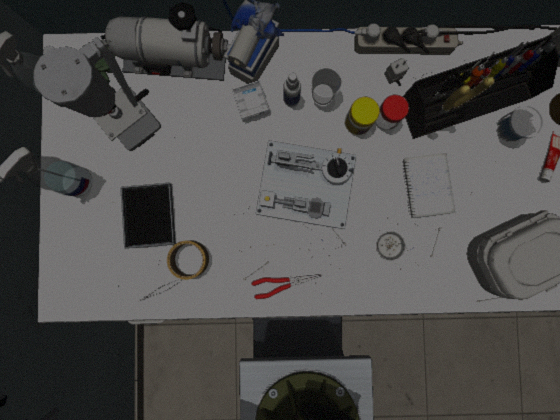

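View pics/scene0.png

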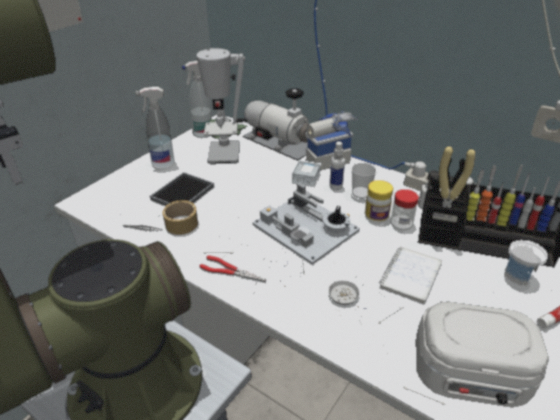

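```bash
cat > h.py <<'E'
import numpy as np,cv2
def load(n):
    return dict(np.load(f"pics/{n}.npz"))
def snap(cam,n):
    from cell import manip
    c=manip.camera(cam);np.savez(f"pics/{n}.npz",**c);return c
def ray(c,uv,z):
    uv=np.atleast_2d(np.asarray(uv,float));K=c["camera_matrix"];T=c["T"]
    d=np.c_[uv,np.ones(len(uv))]@np.linalg.inv(K).T@T[:3,:3].T
    o=T[:3,3];return o+d*((z-o[2])/d[:,2])[:,None]
def proj(c,P):
    P=np.atleast_2d(P);T=c["T"];q=(P-T[:3,3])@T[:3,:3]@c["camera_matrix"].T
    return q[:,:2]/q[:,2:]
def crop(c,x0,y0,w,h,s,n):
    cv2.imwrite(f"pics/{n}.png",cv2.resize(c["color"][y0:y0+h,x0:x0+w,::-1],None,fx=s,fy=s,interpolation=cv2.INTER_CUBIC))
E
python3 - <<'E'
from h import *
c=load("top0")
crop(c,240,130,130,100,6,"topc")
# plate heights from depth
K=c["camera_matrix"];v,u=np.mgrid[:420,:560]
z=c["range_z"];P=np.stack([(u-K[0,2])*z/K[0,0],(v-K[1,2])*z/K[1,1],z],-1)@c["T"][:3,:3].T+c["T"][:3,3]
m=((P[...,2]>8)&(P[...,2]<95)&(z>0)).astype(np.uint8)
n,l,st,ce=cv2.connectedComponentsWithStats(m)
for i in range(1,n):
    if st[i,4]>150:
        q=P[l==i]; r=cv2.minAreaRect(q[:,:2].astype(np.float32)); print(st[i],ce[i].round(),[np.round(a,1) for a in r],np.percentile(q[:,2],[5,50,98]).round())
E
```

```text
[ 271    0  289   24 5447] [415.  10.] [array([ 985.9, -296. ]), array([ 10.1, 727.2]), np.float64(0.0)] [12. 52. 92.]
[192   3  49  22 754] [215.  13.] [array([978.7, 195.8]), array([116.4,  18.6]), np.float64(87.0)] [16. 61. 94.]
[  10    5  162   49 3021] [71. 19.] [array([972.8, 487.9]), array([ 85.2, 379.4]), np.float64(10.9)] [15. 61. 94.]
[ 328   23  232   32 3385] [421.  37.] [array([ 917.5, -355.3]), array([562.4,  83.4]), np.float64(89.2)] [14. 43. 77.]
[ 107   33  123   48 1976] [178.  66.] [array([877.8, 316.3]), array([102.2, 305.1]), np.float64(4.5)] [12. 29. 94.]
[ 228   36   51   85 1686] [252.  85.] [array([834.4, 122. ]), array([111.3, 205.8]), np.float64(80.8)] [16. 36. 77.]
[ 465   56   89   45 1634] [519.  78.] [array([ 788.7, -480.6]), array([ 72. , 192.7]), np.float64(15.9)] [16. 54. 93.]
[ 94  58  18  25 199] [103.  68.] [array([850.9, 472.4]), array([85.4, 28. ]), np.float64(32.3)] [14. 31. 41.]
[385  58  24  28 408] [396.  70.] [array([ 836.7, -237.1]), array([49.4, 39.9]), np.float64(24.3)] [13. 57. 76.]
[   7   65   27   91 1647] [ 19. 115.] [array([744.7,
[... 1318 characters left out ...]
 93.]
[   0  171   32  249 5917] [ 15. 298.] [array([321.2, 664.3]), array([  8.6, 581.6]), np.float64(89.8)] [13. 53. 93.]
[ 120  183   89   96 1083] [168. 239.] [array([462.4, 354.7]), array([279. , 166.5]), np.float64(28.3)] [10. 19. 50.]
[ 466  210   82   89 1842] [494. 249.] [array([ 416.2, -452.3]), array([106.4, 218.6]), np.float64(65.6)] [19. 74. 94.]
[252 274  70  12 272] [285. 279.] [array([340.6,  41.9]), array([ 20.7, 167.3]), np.float64(1.9)] [ 8. 10. 14.]
[254 284  38  15 152] [272. 292.] [array([313.7,  75.9]), array([15.8, 93.5]), np.float64(18.3)] [ 8. 10. 14.]
[ 255  372  104   48 2969] [304. 396.] [array([69.8,  0.4]), array([242.9, 108.2]), np.float64(88.8)] [10. 15. 81.]
```

View pics/topc.png

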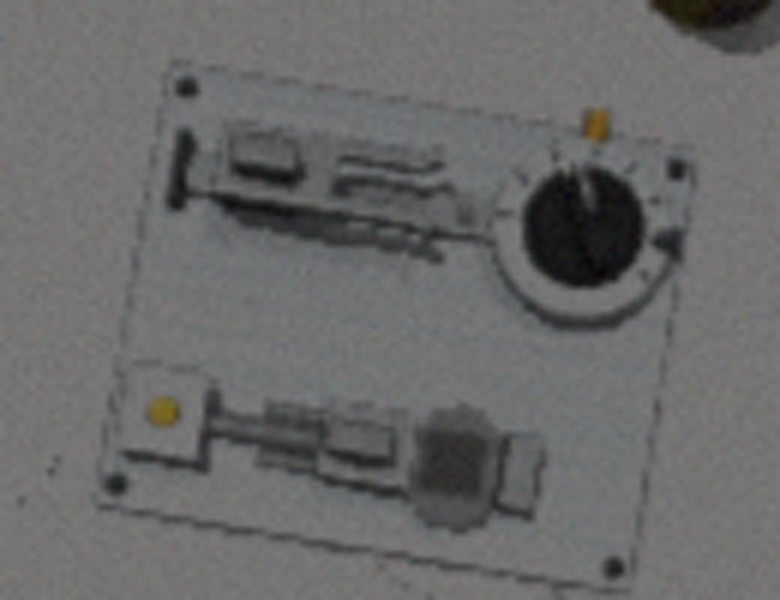

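```bash
cat >> h.py <<'E'
def plan(p,yaw=None):
    "tool-frame shift to reach world p (mm), in units; then turn about tool z in units"
    from cell import manip
    from scipy.spatial.transform import Rotation as R
    s=manip.read_state();r=R.from_euler("xyz",s["eef_rot"])
    d=r.inv().apply(np.asarray(p,float)-s["eef_pos"])/40
    print("pose",s["eef_pos"].round(1),s["eef_rot"].round(4),"shift units",d.round(3),"rows>=",np.abs(d).max().round(2))
    if yaw is not None:
        t=(s["eef_rot"][2]-yaw);t=(t+np.pi)%(2*np.pi)-np.pi
        print("turn units z",round(t/np.pi,4),"rad",round(t,3), "j6",s["joints"][5].round(3))
C=None
def cl(x,y,z=0,fn="clamp.npy"):
    cx,cy,a=np.load(fn);return np.array([cx+np.cos(a)*x-np.sin(a)*y,cy+np.sin(a)*x+np.cos(a)*y,z])
def tocl(P,fn="clamp.npy"):
    cx,cy,a=np.load(fn);P=np.atleast_2d(P);d=P[:,:2]-[cx,cy]
    return np.c_[np.cos(a)*d[:,0]+np.sin(a)*d[:,1],-np.sin(a)*d[:,0]+np.cos(a)*d[:,1]]
E
python3 - <<'E'
from h import *
c=load("top0")
px=np.array([(170,62),(697,148),(632,590),(98,505)])/6+[240,130]-.4
W=ray(c,px,12);print(W.round(1));
a=[np.arctan2(*( (W[0]-W[1])[[1,0]])),np.arctan2(*( (W[3]-W[2])[[1,0]]))];print(np.array(a)-np.pi/2)
ctr=W.mean(0)[:2];a=np.mean(a)-np.pi/2;np.save("clamp.npy",[*ctr,a]);print(ctr,a)
print("knob",cl(45,-65))
plan([cl(45,-65)[0]-60,cl(45,-65)[1]+25,260],3.387)
E
```

```text
[[ 683.1   81.    12. ]
 [ 643.3 -134.2   12. ]
 [ 463.2 -102.2   12. ]
 [ 501.8  113.2   12. ]]
[-0.18280498 -0.17770674]
[572.8580002 -10.5295346] -0.1802558595349062
knob [605.47561957 -82.54405332   0.        ]
pose [136.9 532.4 173.2] [-3.1406e+00 -1.0000e-04  2.8898e+00] shift units [-13.565 -11.742  -2.16 ] rows>= 13.57
turn units z -0.1583 rad -0.497 j6 -0.067
```

```bash
python3 -m creep '-0.97 -0.84 -0.4 0 0 0;-0.97 -0.84 -0.4 0 0 0;-0.97 -0.84 -0.4 0 0 0;-0.97 -0.84 -0.4 0 0 0;-0.97 -0.84 -0.4 0 0 0;-0.97 -0.84 -0.1 0 0 0;-0.97 -0.84 0 0 0 0;-0.97 -0.84 0 0 0 0;-0.97 -0.84 0 0 0 0;-0.97 -0.84 0 0 0 0;-0.97 -0.84 0 0 0 0;-0.97 -0.84 0 0 0 0;-0.97 -0.84 0 0 0 0;-0.97 -0.84 0 0 0 0;0 0 0 0 0 -0.053;0 0 0 0 0 -0.053;0 0 0 0 0 -0.053;0 0 0 0 0 0' 0.6 20
python3 - <<'E'
from h import *
c=snap("wrist","w1");cv2.imwrite("pics/w1.png",c["color"][...,::-1]);print(c["T"],c["camera_matrix"])
from cell import manip;s=manip.read_state();print(s["eef_pos"],s["eef_rot"],s["finger_gap"])
E
```

```text
clock: 2.35
eef_pos: [545.8, -58.3, 257.4]
eef_rot: [3.141, -0.0, -2.895]
wrist_force: [-0.0, -0.2, 0.5]
finger_gap: 37.4
finger_force: 0.0
[[-2.44661462e-01  9.30112274e-01  2.73919564e-01  4.66229541e+02]
 [ 9.69608265e-01  2.34917359e-01  6.83640744e-02 -7.70928365e+01]
 [-7.62195725e-04  2.82320728e-01 -9.59319772e-01  4.69201249e+02]
 [ 0.00000000e+00  0.00000000e+00  0.00000000e+00  1.00000000e+00]] [[345.54279951   0.         276.63804469]
 [  0.         345.54279951 210.36756481]
 [  0.           0.           1.        ]]
[545.82114963 -58.24058883 257.41559702] [ 3.14138231e+00 -4.37148180e-04 -2.89758945e+00] 37.83965850859297
```

View pics/w1.png

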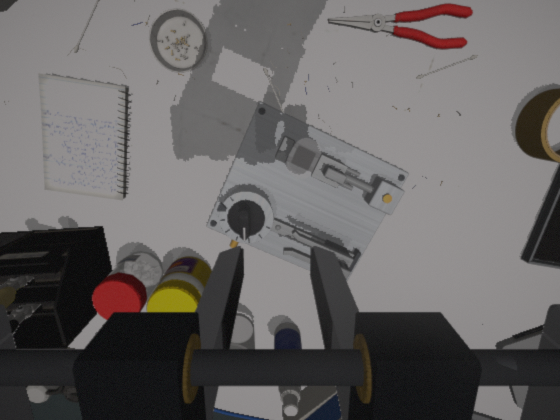

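Run:
```python
from h import *
c=load("w1")
img=cv2.resize(c["color"][95:285,195:420,::-1],None,fx=3.5,fy=3.5,interpolation=cv2.INTER_CUBIC)
for nm,p in dict(k=(45,-65,72),mk=(45,-94,41),j=(-55,None,0),l=(-55,-30,35),ax=(45,-45,72),fj=(-55,-49.5,36)).items():
    if p[1] is None: continue
    u=(proj(c,cl(*p))[0]-[195,95]+.5)*3.5
    cv2.circle(img,tuple(int(i) for i in u),3,(0,0,255),1); print(nm,u.round())
for p in [(92.5,110),(92.5,-110),(-92.5,-110),(-92.5,110)]:
    u=(proj(c,cl(*p,12))[0]-[195,95]+.5)*3.5;cv2.circle(img,tuple(int(i) for i in u),3,(0,255,0),1)
cv2.imwrite("pics/w1c.png",img)
```

```text
k [175. 452.]
mk [110. 394.]
l [383. 216.]
ax [228. 475.]
fj [334. 194.]
```

View pics/w1c.png

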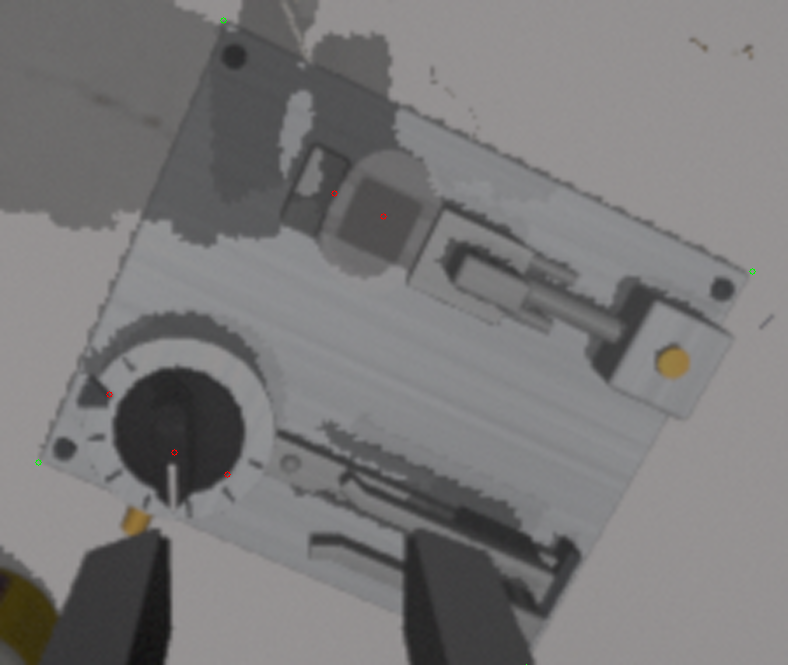

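Run:
```python
from h import *
c=load("w1")
px=np.array([(172,462),(174,507),(174.5,513)])/3.5-.5+[195,95]
W=ray(c,px,72);print(W.round(1));q=tocl(W)-[45,-65];print(q.round(1))
d=q[1]-q[0];a=np.arctan2(d[1],d[0])+np.pi/2;print("knob",a,"from axis",np.arctan2(q[2,1],q[2,0])+np.pi/2)
k=np.mean([a,np.arctan2(q[2,1],q[2,0])+np.pi/2])
yaw=k-np.pi/2-.180+np.pi;print("tool yaw",yaw)
plan([*cl(45,-65)[:2],110],yaw)
```

```text
[[609.3 -82.7  72. ]
 [625.4 -78.3  72. ]
 [627.6 -77.7  72. ]]
[[ 3.8  0.6]
 [18.8  7.7]
 [20.9  8.8]]
knob 2.0133152550944615 from axis 1.9685424820429696
tool yaw 3.381725195363612
pose [545.8 -58.2 257.4] [ 3.1414e+00 -4.0000e-04 -2.8976e+00] shift units [-1.302 -0.951  3.685] rows>= 3.68
turn units z 0.0012 rad 0.004 j6 -1.988
```

```bash
python3 -m creep '-0.5 -0.5 0.5 0 0 0;-0.5 -0.45 0.7 0 0 0;-0.3 0 0.7 0 0 0;0 0 0.7 0 0 0;0 0 0.7 0 0 0;0 0 0.7 0 0 0;0 0 0.6 0 0 0;0 0 0.5 0 0 0;0 0 0.1 0 0 0;0 0 0 0 0 0' && python3 -m creep '0 0 0 0 0 0;0 0 0 0 0 0;0 0 0 0 0 0;0 0 0 0 0 0;0 0 0 0 0 0;0 0 0 0 0 0' 0.95 25; python3 -c "
from h import *
plan(cl(45,-65,50),3.38)"
```

```text
clock: 3.65
eef_pos: [605.8, -82.4, 50.1]
eef_rot: [-3.141, 0.0, -2.895]
wrist_force: [-0.7, -0.1, -0.1]
finger_gap: 37.3
finger_force: 0.0
clock: 4.4
eef_pos: [605.6, -82.4, 49.6]
eef_rot: [3.142, -0.0, -2.894]
wrist_force: [-0.4, 0.2, 0.2]
finger_gap: 4.7
finger_force: 0.0
pose [605.6 -82.4  49.6] [ 3.1416 -0.     -2.8939] shift units [ 0.004 -0.004 -0.009] rows>= 0.01
turn units z 0.0029 rad 0.009 j6 -2.014
```

Run:
```python
from h import *
c=snap("wrist","w2");crop(c,130,150,280,200,2.8,"w2")
```

```text
(no output)
```

View pics/w2.png

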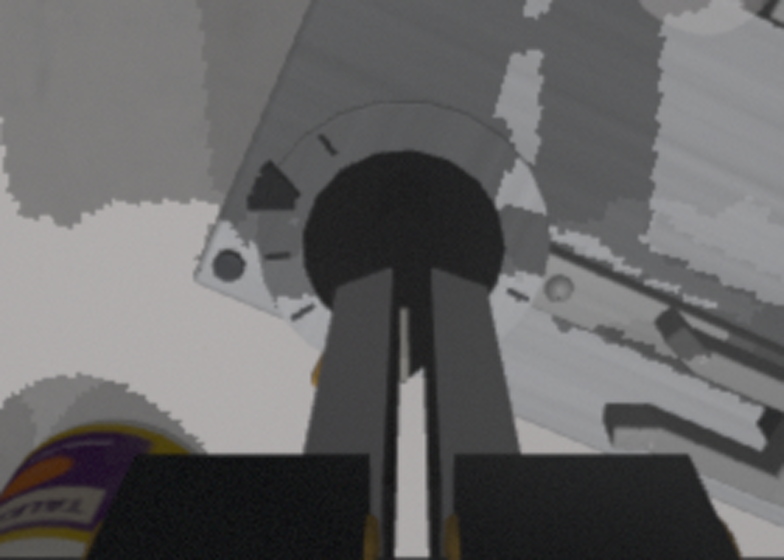

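```bash
python3 -m creep '0 0 0 0 0 0;0 0 0 0 0 0;0 0 0 0 0 0;0 0 0 0 0 0' 1 30; python3 -c "
from cell import manip
s=manip.read_state();print(s['finger_gap'],s['finger_force'],s['wrist_force'],s['moment'])"
```

```text
clock: 4.95
eef_pos: [605.6, -82.3, 49.6]
eef_rot: [-3.142, -0.0, -2.894]
wrist_force: [-0.2, -0.4, 0.4]
finger_gap: 0.6
finger_force: 0.0
0.5720599146121144 0.0 [-0.20668921 -0.39680042  0.43933326] [ 0.02669752  0.07401973 -0.02450166]
```

Run:
```python
from h import *
c=snap("wrist","w3");crop(c,130,150,280,200,2.8,"w3")
K=c["camera_matrix"];v,u=np.mgrid[:420,:560];z=c["range_z"]
P=np.stack([(u-K[0,2])*z/K[0,0],(v-K[1,2])*z/K[1,1],z],-1)@c["T"][:3,:3].T+c["T"][:3,3]
for cu in range(255,300,4): print(cu,[(r,P[r,cu].round(0).tolist()) for r in (225,240,250,256,265,275)])
```

```text
255 [(225, [601.0, -97.0, 45.0]), (240, [611.0, -95.0, 46.0]), (250, [618.0, -93.0, 45.0]), (256, [600.0, -94.0, 97.0]), (265, [600.0, -94.0, 107.0]), (275, [600.0, -93.0, 117.0])]
259 [(225, [600.0, -95.0, 46.0]), (240, [611.0, -92.0, 45.0]), (250, [618.0, -91.0, 46.0]), (256, [599.0, -92.0, 97.0]), (265, [599.0, -92.0, 107.0]), (275, [599.0, -91.0, 118.0])]
263 [(225, [600.0, -92.0, 44.0]), (240, [600.0, -91.0, 71.0]), (250, [599.0, -91.0, 89.0]), (256, [599.0, -90.0, 96.0]), (265, [599.0, -90.0, 108.0]), (275, [599.0, -89.0, 117.0])]
267 [(225, [591.0, -91.0, 70.0]), (240, [599.0, -89.0, 73.0]), (250, [598.0, -88.0, 88.0]), (256, [598.0, -88.0, 97.0]), (265, [598.0, -88.0, 107.0]), (275, [598.0, -88.0, 118.0])]
271 [(225, [589.0, -89.0, 74.0]), (240, [598.0, -86.0, 72.0]), (250, [598.0, -86.0, 89.0]), (256, [598.0, -86.0, 97.0]), (265, [598.0, -86.0, 106.0]), (275, [598.0, -86.0, 118.0])]
275 [(225, [589.0, -87.0, 73.0]), (240, [598.0, -84.0, 72.0]), (250, [598.0, -84.0, 86.0]), (256, [599.0, -84.0, 92.0]), (265, [599.0, -84.0, 103.0]), (275, [599.0, -84.0, 114.0])]
279 [(225, [58
[... 371 characters left out ...]
0, 45.0]), (240, [607.0, -74.0, 44.0]), (250, [596.0, -78.0, 89.0]), (256, [596.0, -78.0, 96.0]), (265, [596.0, -78.0, 107.0]), (275, [596.0, -79.0, 117.0])]
291 [(225, [596.0, -74.0, 44.0]), (240, [606.0, -71.0, 44.0]), (250, [595.0, -76.0, 88.0]), (256, [595.0, -76.0, 97.0]), (265, [596.0, -76.0, 106.0]), (275, [595.0, -77.0, 118.0])]
295 [(225, [595.0, -71.0, 45.0]), (240, [605.0, -69.0, 45.0]), (250, [612.0, -67.0, 45.0]), (256, [595.0, -74.0, 96.0]), (265, [595.0, -75.0, 107.0]), (275, [595.0, -75.0, 117.0])]
299 [(225, [594.0, -69.0, 45.0]), (240, [604.0, -66.0, 45.0]), (250, [612.0, -64.0, 44.0]), (256, [594.0, -72.0, 97.0]), (265, [595.0, -72.0, 105.0]), (275, [594.0, -74.0, 118.0])]
```

View pics/w3.png

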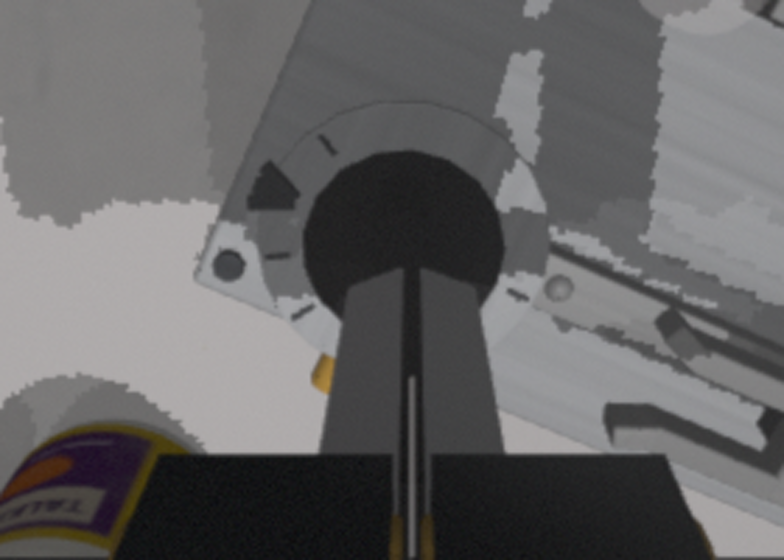

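```bash
python3 -m creep '0 0 0 0 0 0;0 0 0 0 0 0;0 0 0 0 0 0;0 0 0 0 0 0;0 0 0.15 0 0 0;0 0 0.15 0 0 0;0 0 0.1 0 0 0;0 0 0 0 0 0' 0.65 30
python3 - <<'E'
from h import *
c=snap("wrist","w4")
K=c["camera_matrix"];v,u=np.mgrid[:420,:560];z=c["range_z"]
P=np.stack([(u-K[0,2])*z/K[0,0],(v-K[1,2])*z/K[1,1],z],-1)@c["T"][:3,:3].T+c["T"][:3,3]
cam=c["T"][:3,3];print(cam)
# finger points: for columns, list z going up rows from 290
for cu in list(range(240,312,6)): print(cu,[P[r,cu,2].round().astype(int).tolist() for r in range(215,275,3)],P[262,cu].round())
E
```

```text
clock: 6.0
eef_pos: [605.4, -82.3, 33.2]
eef_rot: [3.141, -0.001, -2.894]
wrist_force: [0.0, 0.1, 0.6]
finger_gap: 32.9
finger_force: 0.0
[ 525.89479315 -101.23569103  245.0321341 ]
240 [41, 40, 40, 40, 41, 44, 44, 45, 44, 45, 45, 70, 74, 77, 82, 85, 88, 90, 92, 94] [ 602. -101.   86.]
246 [40, 40, 40, 45, 44, 46, 46, 45, 44, 45, 44, 65, 70, 74, 74, 74, 75, 76, 76, 75] [607. -98.  74.]
252 [42, 44, 46, 44, 44, 45, 45, 45, 44, 44, 44, 44, 45, 46, 45, 44, 45, 44, 45, 45] [620. -94.  45.]
258 [43, 44, 45, 45, 44, 45, 46, 44, 45, 45, 45, 44, 44, 44, 44, 45, 45, 46, 44, 45] [618. -90.  46.]
264 [45, 44, 45, 45, 50, 58, 63, 68, 74, 72, 73, 73, 73, 73, 73, 72, 73, 72, 72, 73] [605. -88.  73.]
270 [44, 45, 48, 54, 59, 65, 70, 72, 74, 71, 73, 73, 72, 72, 72, 72, 72, 74, 73, 72] [604. -85.  73.]
276 [43, 45, 48, 54, 59, 63, 68, 72, 73, 72, 72, 74, 72, 73, 71, 72, 73, 71, 73, 72] [604. -82.  72.]
282 [45, 45, 45, 45, 50, 55, 61, 66, 72, 72, 72, 73, 73, 72, 73, 73, 73, 73, 72, 72] [603. -79.  71.]
288 [45, 46, 44, 44, 44, 44, 44, 46, 44, 44, 45, 44, 45, 45, 44, 45, 45, 45, 45, 45] [614. -72.  45.]
294 [41, 45, 45, 45, 44, 44, 45, 45, 45, 44, 45, 43, 44, 44, 46, 45, 44, 45, 45, 45] [614. -68.  43.]
300 [40, 41, 41, 45, 45, 44, 45, 44, 45, 44, 44, 44, 46, 45, 45, 44, 44, 46, 44, 45] [612. -64.  45.]
306 [40, 41, 41, 41, 41, 43, 45, 44, 45, 44, 45, 46, 66, 68, 69, 68, 67, 68, 70, 70] [601. -66.  69.]
```

```bash
python3 -m creep '0 0 0 0 0 0;0 0 0 0 0 0;0 0 0 0 0 0;0 0 0 0 0 0;0 0 0 0 0 0' 1 25
python3 - <<'E'
from h import *
c=snap("wrist","w5");crop(c,190,190,160,120,5,"w5")
E
```

```text
clock: 6.68
eef_pos: [606.2, -84.0, 33.9]
eef_rot: [-3.139, 0.001, -2.894]
wrist_force: [3.5, -10.1, -1.5]
finger_gap: 11.7
finger_force: 25.0
```

View pics/w5.png

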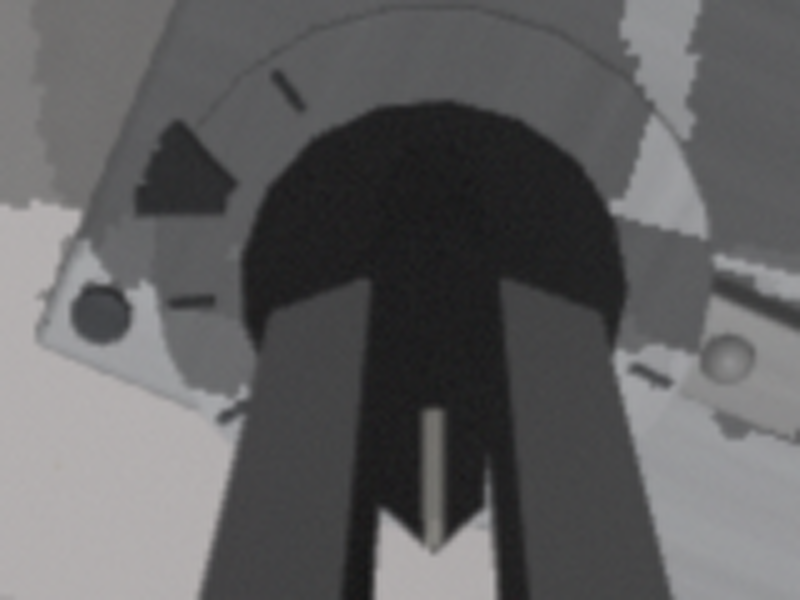

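```bash
python3 -m creep '0 -0.045 0 0 0 0;0 0 0 0 0 0;0 0 0.1 0 0 0;0 0 0.1 0 0 0;0 0 0 0 0 0' 0.75 30 && python3 -m creep '0 0 0 0 0 0;0 0 0 0 0 0;0 0 0 0 0 0;0 0 0 0 0 0' 1 30
```

```text
clock: 7.35
eef_pos: [605.8, -84.0, 25.1]
eef_rot: [3.141, -0.001, -2.894]
wrist_force: [-0.1, -0.7, 0.6]
finger_gap: 23.8
finger_force: 0.0
clock: 7.85
eef_pos: [606.2, -84.2, 25.7]
eef_rot: [-3.141, 0.0, -2.894]
wrist_force: [0.6, -1.7, 0.2]
finger_gap: 11.8
finger_force: 30.0
```

```bash
python3 -m creep '0 0 0 0 0 0.058;0 0 0 0 0 0.058;0 0 0 0 0 0.058;0 0 0 0 0 0.058;0 0 0 0 0 0.058;0 0 0 0 0 0'
python3 - <<'E'
from h import *
from cell import manip
s=manip.read_state();print(s["moment"],s["eef_pos"])
c=snap("wrist","w6");crop(c,190,190,160,120,5,"w6")
E
```

```text
clock: 8.6
eef_pos: [606.4, -83.2, 25.7]
eef_rot: [3.14, -0.0, 2.475]
wrist_force: [2.6, 4.2, 0.4]
finger_gap: 11.8
finger_force: 30.0
[ 0.90044382 -0.48758981 -0.08845215] [606.42275115 -83.18926593  25.74612487]
```

View pics/w6.png

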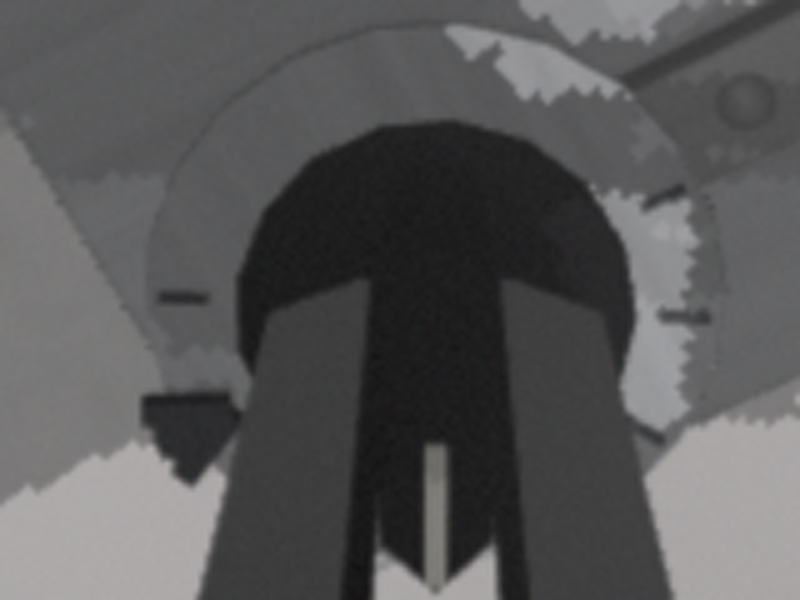

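```bash
python3 -m creep '-0.028 0.025 0 0 0 0;0 0 0 0 0 0.0575;0 0 0 0 0 0.0575;0 0 0 0 0 0.0575;0 0 0 0 0 0.0575;0 0 0 0 0 0.0575;0 0 0 0 0 0.0575;0 0 0 0 0 0;0 0 0 0 0 0;0 0 0 0 0 0'
python3 - <<'E'
from h import *
from cell import manip
s=manip.read_state();print(s["moment"],s["eef_pos"],s["eef_rot"],s["wrist_force"])
x=np.load("clamp.npy");x[:2]=x[:2]+[1.8,-1.4];np.save("clampr.npy",x);print(cl(45,-65,0,"clampr.npy"))
E
```

```text
clock: 9.9
eef_pos: [607.7, -82.8, 25.7]
eef_rot: [-3.141, -0.002, 1.395]
wrist_force: [-0.8, 7.8, 0.6]
finger_gap: 11.8
finger_force: 30.0
[ 1.41385886 -0.07499111 -0.05465377] [607.7123149  -82.7996457   25.73632477] [-3.14144214e+00 -1.63323247e-03  1.39459823e+00] [-0.75863934  7.77035798  0.57317359]
[607.27561957 -83.94405332   0.        ]
```

```bash
python3 -m creep '0 0 0 0 0 0;0 0 0 0 0 0;0 0 0 0 0 0;0 0 -0.3 0 0 0;0 0 -0.7 0 0 0;0 0 -1 0 0 0;0 0 -1 0 0 0;0 0 -1 0 0 0;0 0 0 0 0 0;0 0 0 0 0 0' 0.6
python3 - <<'E'
from h import *
c=snap("wrist","w7");cv2.imwrite("pics/w7.png",c["color"][...,::-1])
K=c["camera_matrix"];v,u=np.mgrid[:420,:560];z=c["range_z"]
P=(np.stack([(u-K[0,2])*z/K[0,0],(v-K[1,2])*z/K[1,1],z],-1)@c["T"][:3,:3].T+c["T"][:3,3]).reshape(-1,3)
q=tocl(P)
def box(x0,x1,y0,y1,z0,z1,n):
    m=(q[:,0]>x0)&(q[:,0]<x1)&(q[:,1]>y0)&(q[:,1]<y1)&(P[:,2]>z0)&(P[:,2]<z1)
    if m.sum(): print(n,m.sum(),np.percentile(q[m],[2,50,98],axis=0).round(1).tolist(),P[m,2].mean().round(1))
    return m
box(20,70,-40,110,83,93,"locktab top")
box(-75,-35,-20,80,62,70,"jawtab top")
box(-75,-35,-70,-40,34,38,"fixedjaw")
m=box(20,70,-90,-40,69.5,75,"knob bar top")
r=cv2.minAreaRect(q[m].astype(np.float32));print(r)
# white line: bright pixels on bar top
g=c["color"].reshape(-1,3).mean(1)
mm=m&(g>90);print(mm.sum(),np.percentile(g[m],[5,50,90,99]))
if mm.sum()>5:
    w=q[mm].astype(np.float32);print(w.mean(0),cv2.fitLine(w,2,0,.01,.01).ravel())
E
```

```text
clock: 11.15
eef_pos: [607.3, -84.0, 185.4]
eef_rot: [-3.141, 0.0, 1.394]
wrist_force: [-0.2, 0.3, -0.6]
finger_gap: 38.0
finger_force: 0.0
locktab top 513 [[42.2, 50.2], [48.0, 62.9], [53.8, 74.9]] 88.3
jawtab top 382 [[-57.4, -2.1], [-51.4, 10.6], [-45.9, 22.1]] 65.4
fixedjaw 543 [[-69.3, -62.2], [-51.8, -51.3], [-37.5, -40.8]] 36.1
knob bar top 433 [[41.9, -81.6], [47.7, -63.4], [52.6, -45.9]] 72.9
((47.2506217956543, -64.2231216430664), (10.789560317993164, 38.93080520629883), 0.24221447110176086)
35 [ 39.33333333  45.66666667  72.26666667 134.30666667]
[ 47.368706 -75.361565] [ 1.2600641e-02  9.9992061e-01  4.7368702e+01 -7.5361565e+01]
```

```bash
python3 -m creep '0.8 0 0 0 0 0;0.8 0.01 0 0 0 0;0.8 0 0 0 0 0;0.77 0 0 0 0 0;0 0 0.9 0 0 0;0 0 0.9 0 0 0;0 0 0.9 0 0 0;0 0 0.5 0 0 0;0 0 0.26 0 0 0;0 0 0 0 0 0' && python3 -m creep '0 0 0 0 0 0;0 0 0 0 0 0;0 0 0 0 0 0;0 0 0 0 0 0' 1 40
```

```text
clock: 12.45
eef_pos: [630.3, 40.7, 47.2]
eef_rot: [-3.141, 0.0, 1.394]
wrist_force: [-0.1, 0.6, 0.5]
finger_gap: 37.9
finger_force: 0.0
clock: 12.95
eef_pos: [630.8, 40.7, 47.8]
eef_rot: [3.14, -0.0, 1.394]
wrist_force: [2.5, -0.8, 2.5]
finger_gap: 11.3
finger_force: 40.0
```

```bash
python3 -m creep '-0.2 0 0 0 0 0;-0.2 0 0 0 0 0;-0.2 0 0 0 0 0;-0.2 0 0 0 0 0;-0.2 0 0 0 0 0;-0.2 0 0 0 0 0;-0.2 0 0 0 0 0;0 0 0 0 0 0' && python3 -c "
from h import *
from cell import manip
s=manip.read_state();print(tocl(s['eef_pos'],'clampr.npy'),s['wrist_force'],s['moment'],s['eef_rot'])"
```

```text
clock: 13.95
eef_pos: [620.3, -15.6, 47.8]
eef_rot: [3.141, 0.001, 1.394]
wrist_force: [0.5, -2.4, 6.9]
finger_gap: 11.6
finger_force: 40.0
[[45.56303855  4.61420833]] [ 0.50782844 -2.3748738   6.89007026] [-0.57970138  0.00063264 -0.06142216] [3.14123147e+00 6.03290898e-04 1.39362247e+00]
```

```bash
python3 -m creep '-0.15 0 0 0 0 0;-0.15 0 0 0 0 0;-0.1 0 0 0 0 0;-0.1 0 0 0 0 0;0 0 0 0 0 0;0 0 0 0 0 0' && python3 -c "
from h import *
from cell import manip
s=manip.read_state();print(tocl(s['eef_pos'],'clampr.npy'),s['wrist_force'],s['moment'],s['eef_rot'])"
```

```text
clock: 14.7
eef_pos: [617.3, -31.5, 47.8]
eef_rot: [3.141, -0.004, 1.395]
wrist_force: [5.3, 18.5, 6.4]
finger_gap: 11.4
finger_force: 40.0
[[ 45.46556417 -11.61153142]] [ 5.32690552 18.52587801  6.42560772] [ 3.69124533 -0.86750032 -0.07840434] [ 3.14099297 -0.00405024  1.39506034]
```

```bash
python3 -m creep '-0.1 0 0 0 0 0;0 0 0 0 0 0;0 0 0 0 0 0' 1 50&& python3 -c "
from h import *
from cell import manip
s=manip.read_state();print(tocl(s['eef_pos'],'clampr.npy'),s['wrist_force'],s['moment'],s['eef_rot'])"
```

```text
clock: 15.08
eef_pos: [617.2, -32.1, 47.8]
eef_rot: [3.141, -0.009, 1.396]
wrist_force: [9.4, 38.0, 5.1]
finger_gap: 11.2
finger_force: 50.0
[[ 45.46738767 -12.21488201]] [ 9.36308047 37.99941407  5.11202751] [ 7.65288585 -1.8342599  -0.05590885] [ 3.14051101 -0.00871834  1.39611437]
```

```bash
python3 -m creep '0.17 0 0 0 0 0;0 0 0 0 0 0' && python3 -m creep '0 0 0 0 0 0;0 0 0 0 0 0;0 0 0 0 0 0;0 0 -0.4 0 0 0;0 0 -0.8 0 0 0;0 0 -0.9 0 0 0;0 -0.8 -0.9 0 0 0;0 -0.8 -0.4 0 0 0;0 -0.8 0 0 0 0;0 0 0 0 0 0;0 0 0 0 0 0' 0.6
cat > meas.py <<'E'
import sys
from h import *
c=snap("wrist",sys.argv[1]);cv2.imwrite(f"pics/{sys.argv[1]}.png",c["color"][...,::-1])
K=c["camera_matrix"];v,u=np.mgrid[:420,:560];z=c["range_z"]
P=(np.stack([(u-K[0,2])*z/K[0,0],(v-K[1,2])*z/K[1,1],z],-1)@c["T"][:3,:3].T+c["T"][:3,3]).reshape(-1,3)
q=tocl(P)
def box(x0,x1,y0,y1,z0,z1,n):
    m=(q[:,0]>x0)&(q[:,0]<x1)&(q[:,1]>y0)&(q[:,1]<y1)&(P[:,2]>z0)&(P[:,2]<z1)
    if m.sum(): print(n,m.sum(),np.percentile(q[m],[2,50,98],axis=0).round(1).tolist(),P[m,2].mean().round(1))
    return m
box(20,70,-40,110,83,93,"locktab top")
box(-75,-35,-20,80,62,70,"jawtab top")
box(-75,-35,-80,-40,34,38,"fixedjaw")
m=box(20,70,-90,-40,69.5,75,"knob bar top")
if m.sum()>20: print(cv2.minAreaRect(q[m].astype(np.float32)))
E
python3 meas.py w8
```

```text
clock: 15.32
eef_pos: [617.5, -30.8, 47.8]
eef_rot: [3.141, -0.0, 1.395]
wrist_force: [1.1, 4.8, 7.8]
finger_gap: 11.3
finger_force: 50.0
clock: 16.7
eef_pos: [523.4, -14.6, 184.0]
eef_rot: [3.14, -0.0, 1.394]
wrist_force: [1.0, -0.7, 0.3]
finger_gap: 37.8
finger_force: 0.0
locktab top 397 [[41.3, -21.9], [46.7, -9.0], [53.3, 3.1]] 88.1
jawtab top 323 [[-57.8, -1.6], [-51.9, 11.1], [-46.1, 22.6]] 65.6
fixedjaw 509 [[-68.7, -62.5], [-52.3, -51.0], [-38.0, -40.7]] 36.1
knob bar top 420 [[41.4, -81.7], [46.9, -63.2], [53.1, -45.6]] 72.7
((47.418174743652344, -64.65640258789062), (12.590250968933105, 39.971473693847656), 0.32011905312538147)
```

```bash
python3 -c "
from h import *
plan(cl(-54.2,9.6,26.5,'clampr.npy'),1.391)"
```

```text
pose [523.5 -14.6 183.6] [3.141  0.     1.3943] shift units [ 0.536 -0.109  3.928] rows>= 3.93
turn units z 0.001 rad 0.003 j6 0.079
```

```bash
python3 -m creep '0.53 -0.1 0 0 0 0;0 0 0.9 0 0 0;0 0 0.9 0 0 0;0 0 0.9 0 0 0;0 0 0.6 0 0 0;0 0 0.4 0 0 0;0 0 0.22 0 0 0;0 0 0 0 0 0' && python3 -m creep '0 0 0 0 0 0;0 0 0 0 0 0;0 0 0 0 0 0;0 0 0 0 0 0' 1 40
```

```text
clock: 17.75
eef_pos: [522.8, 7.1, 26.4]
eef_rot: [-3.141, 0.0, 1.394]
wrist_force: [0.0, 1.0, 1.3]
finger_gap: 37.7
finger_force: 0.0
clock: 18.25
eef_pos: [522.9, 7.1, 26.8]
eef_rot: [3.141, -0.0, 1.394]
wrist_force: [-1.1, 0.3, 3.9]
finger_gap: 11.2
finger_force: 40.0
```

Gripped; slide +y (tool +x) 29 mm.

```bash
python3 -m creep '0.12 0 0 0 0 0;0.12 0 0 0 0 0;0.12 0 0 0 0 0;0.12 0 0 0 0 0;0.12 0 0 0 0 0;0.12 0 0 0 0 0;0 0 0 0 0 0;-0.04 0 0 0 0 0;0 0 0 0 0 0' && python3 -m creep '0 0 0 0 0 0;0 0 0 0 0 0;0 0 0 0 0 0;0 0 -0.3 0 0 0;0 0 -0.7 0 0 0;0 0 -0.9 0 0 0;0 0 -0.9 0 0 0;0 0 -0.9 0 0 0;0 0 0 0 0 0;0 0 0 0 0 0' 0.6 && python3 meas.py w9
```

```text
clock: 19.38
eef_pos: [527.9, 34.3, 26.8]
eef_rot: [3.14, -0.001, 1.394]
wrist_force: [1.7, -0.7, 5.7]
finger_gap: 11.2
finger_force: 40.0
clock: 20.62
eef_pos: [527.1, 33.9, 174.1]
eef_rot: [-3.141, 0.0, 1.394]
wrist_force: [-0.2, -0.1, -0.3]
finger_gap: 37.7
finger_force: 0.0
locktab top 381 [[41.3, -21.4], [46.6, -8.2], [53.1, 3.3]] 88.1
jawtab top 334 [[-58.1, 26.2], [-52.3, 38.4], [-45.6, 50.4]] 65.5
fixedjaw 477 [[-68.6, -61.7], [-53.0, -50.2], [-38.5, -40.2]] 36.1
knob bar top 392 [[41.3, -80.3], [46.7, -62.3], [52.9, -45.5]] 72.8
((47.33442687988281, -63.116783142089844), (12.402703285217285, 36.70231628417969), 0.22107423841953278)
```

```bash
python3 -c "
from h import *
from cell import manip
c=load('w9');K=c['camera_matrix'];v,u=np.mgrid[:420,:560];z=c['range_z']
P=(np.stack([(u-K[0,2])*z/K[0,0],(v-K[1,2])*z/K[1,1],z],-1)@c['T'][:3,:3].T+c['T'][:3,3]).reshape(-1,3)
m=(P[:,2]>120)&(z.ravel()>0);print(m.sum(),np.percentile(P[m,2],[0,1,2,5,10,20,50]),P[m][P[m,2]<np.percentile(P[m,2],2)].mean(0))
plan(cl(-55,-30,120,'clampr.npy'),1.391)"
```

```text
47474 [205.94184935 219.86512735 228.81181106 249.75568746 272.52051756
 308.86581855 320.90582076] [528.81249912  41.81343416 219.36499541]
pose [526.9  33.9 173.7] [-3.1402e+00  3.0000e-04  1.3944e+00] shift units [-1.663 -0.     1.343] rows>= 1.66
turn units z 0.0011 rad 0.003 j6 0.171
```

```bash
cat > tip.py <<'E'
from h import *
from cell import manip
import sys
c=snap('wrist',sys.argv[1]);K=c['camera_matrix'];v,u=np.mgrid[:420,:560];z=c['range_z']
P=(np.stack([(u-K[0,2])*z/K[0,0],(v-K[1,2])*z/K[1,1],z],-1)@c['T'][:3,:3].T+c['T'][:3,3]).reshape(-1,3)
s=manip.read_state();ez=s['eef_pos'][2];f=np.load('clamp.npy')
from scipy.spatial.transform import Rotation as R
L=R.from_euler('xyz',s['eef_rot']).inv().apply(P-s['eef_pos'])
m=(z.ravel()>0)&(np.abs(L[:,0])<25)&(np.abs(L[:,1])<70)&(L[:,2]>-90)&(L[:,2]<-2)
for sg in (-1,1):
    k=m&(L[:,1]*sg>0)&(P[:,2]>60)
    l=L[k];print(sg,k.sum(),"tip behind TCP",np.sort(l[:,2])[-12:].round(1),l[l[:,2]>l[:,2].max()-8].mean(0).round(1))
E
python3 -m creep '-0.6 0 0 0 0 0;-0.6 0 0 0 0 0;-0.46 0 0 0 0 0;0 0 0 0 0 0;0 0 0 0 0 0;0 0 0 0 0 0' 0.3 15 && python3 tip.py w10; python3 -c "
from h import *
plan(cl(-55,-30,60,'clampr.npy'),1.391)"
```

```text
clock: 21.42
eef_pos: [515.8, -30.9, 174.4]
eef_rot: [-3.141, -0.0, 1.395]
wrist_force: [-0.3, -0.3, -0.4]
finger_gap: 65.5
finger_force: 0.0
-1 2232 tip behind TCP [-33.8 -33.7 -33.4 -33.4 -33.4 -33.1 -33.  -32.7 -32.7 -32.6 -32.5 -32.4] [  6.2 -34.4 -37. ]
1 2228 tip behind TCP [-33.8 -33.7 -33.5 -33.5 -33.5 -33.2 -33.1 -32.9 -32.5 -32.3 -32.2 -32.1] [  6.4  35.3 -36.9]
pose [515.8 -30.9 174.4] [-3.1415e+00 -1.0000e-04  1.3951e+00] shift units [-0.02  -0.013  2.86 ] rows>= 2.86
turn units z 0.0013 rad 0.004 j6 0.045
```

```bash
python3 -m creep '-0.02 -0.013 0.9 0 0 0;0 0 0.9 0 0 0;0 0 0.9 0 0 0;0 0 0.6 0 0 0;0 0 0.4 0 0 0;0 0 0.3 0 0 0;0 0 0.2 0 0 0;0 0 0.15 0 0 0;0 0 0.1 0 0 0;0 0 0.06 0 0 0;0 0 0 0 0 0' && python3 tip.py w11
```

```text
clock: 22.85
eef_pos: [515.2, -32.2, -5.9]
eef_rot: [3.141, 0.0, 1.394]
wrist_force: [0.6, 0.5, 0.1]
finger_gap: 65.7
finger_force: 0.0
-1 1249 tip behind TCP [-66.  -65.9 -65.9 -65.9 -65.9 -65.9 -65.9 -65.9 -65.9 -65.9 -65.8 -65.8] [  7.5 -36.3 -69.8]
1 1263 tip behind TCP [-66.1 -66.1 -66.  -66.  -65.9 -65.9 -65.9 -65.8 -65.8 -65.8 -65.8 -65.8] [  7.4  36.9 -69.8]
```

Run:
```python
from h import *
from cell import manip
from scipy.spatial.transform import Rotation as R
c=load('w11');K=c['camera_matrix'];v,u=np.mgrid[:420,:560];z=c['range_z']
P=(np.stack([(u-K[0,2])*z/K[0,0],(v-K[1,2])*z/K[1,1],z],-1)@c['T'][:3,:3].T+c['T'][:3,3]).reshape(-1,3)
s=manip.read_state();L=R.from_euler('xyz',s['eef_rot']).inv().apply(P-s['eef_pos'])
for sg in (-1,1):
    k=(abs(L[:,0]-7.2)<2)&(abs(L[:,1]*sg-36)<5)&(z.ravel()>0);print(sg,np.histogram(P[k,2],range(8,64,4)))
# lens surface points: z 33..38 around
k=(abs(P[:,2]-35)<2.5)&(abs(L[:,1])<31)&(abs(L[:,0])<22)&(z.ravel()>0)
print(k.sum(),L[k].min(0),L[k].max(0),L[k].mean(0))
```

```text
-1 (array([12, 73,  0,  0,  3,  9, 12, 13, 12, 17, 17, 16, 17]), array([ 8, 12, 16, 20, 24, 28, 32, 36, 40, 44, 48, 52, 56, 60]))
1 (array([  3, 103,   0,   0,   0,  10,  12,  14,  14,  18,  14,  18,  15]), array([ 8, 12, 16, 20, 24, 28, 32, 36, 40, 44, 48, 52, 56, 60]))
5719 [-21.98881477 -25.31722958 -43.26121672] [ 21.82612839  26.39733845 -38.28209112] [  1.33719629   0.5143222  -40.78480049]
```

```bash
python3 -m creep '0 0 0.06 0 0 0;0 0 0.06 0 0 0;0 0 0 0 0 0' && python3 -m creep '0 0 0 0 0 0;0 0 0 0 0 0;0 0 0 0 0 0;0 0 0 0 0 0;0 0 0 0 0 0' 1 8
```

```text
clock: 23.28
eef_pos: [515.0, -32.1, -11.0]
eef_rot: [-3.141, -0.0, 1.394]
wrist_force: [0.9, -0.8, -0.7]
finger_gap: 66.1
finger_force: 0.0
clock: 23.9
eef_pos: [515.1, -32.2, -10.7]
eef_rot: [3.142, -0.0, 1.394]
wrist_force: [0.2, -0.2, 0.5]
finger_gap: 51.2
finger_force: 8.0
```

Run:
```python
from h import *
c=load('top0');K=c["camera_matrix"];v,u=np.mgrid[:420,:560];z=c["range_z"]
P=(np.stack([(u-K[0,2])*z/K[0,0],(v-K[1,2])*z/K[1,1],z],-1)@c["T"][:3,:3].T+c["T"][:3,3])
g=c["color"].max(2)
m=np.zeros((420,560),np.uint8);m[170:265,110:190]=(g[170:265,110:190]<60)
n,l,st,ce=cv2.connectedComponentsWithStats(m)
i=1+np.argmax(st[1:,4]);print(st[i],ce[i])
vv,uu=np.where(l==i);W=ray(c,np.c_[uu,vv],6)
r=cv2.minAreaRect(W[:,:2].astype(np.float32));print(r);print(W.mean(0))
```

```text
[ 122  184   54   64 2939] [147.84858796 215.03232392]
((503.0477294921875, 376.5871276855469), (148.7417755126953, 122.61360168457031), 3.8365540504455566)
[504.38016478 377.48470321   6.        ]
```

```bash
python3 -m creep '0 0 -0.1 0 0 0;0 0 -0.2 0 0 0;0 0 -0.4 0 0 0;0 0 -0.5 0 0 0;0 0 -0.5 0 0 0;0 0 -0.5 0 0 0;0 0 -0.3 0 0 0;0 0 0 0 0 0'
python3 - <<'E'
from h import *
plan([504,377,80],1.638)
c=load('top0');K=c["camera_matrix"];v,u=np.mgrid[:420,:560];z=c["range_z"]
P=(np.stack([(u-K[0,2])*z/K[0,0],(v-K[1,2])*z/K[1,1],z],-1)@c["T"][:3,:3].T+c["T"][:3,3]).reshape(-1,3)
# obstacles near the path
m=(z.ravel()>0)&(P[:,0]>380)&(P[:,0]<620)&(P[:,1]>150)&(P[:,1]<470)&(P[:,2]>25)
print(m.sum(),P[m].min(0),P[m].max(0)) if m.any() else print(0)
E
```

```text
clock: 24.9
eef_pos: [515.5, -32.2, 90.2]
eef_rot: [3.14, -0.0, 1.394]
wrist_force: [-0.4, 0.5, -0.8]
finger_gap: 51.0
finger_force: 8.0
pose [515.5 -32.2  90.2] [ 3.1399e+00 -1.0000e-04  1.3944e+00] shift units [10.021 -2.079  0.253] rows>= 10.02
turn units z -0.0775 rad -0.244 j6 0.043
326 [380.05572734 231.083624    25.03222395] [441.7799156  319.99128186  51.37264397]
```

```bash
python3 -m creep '0.3 -0.06 0 0 0 0;0.6 -0.125 0 0 0 0;0.8 -0.166 0 0 0 0;0.8 -0.166 0 0 0 0;0.8 -0.166 0 0 0 0;0.8 -0.166 0 0 0 0;0.8 -0.166 0 0 0 0;0.8 -0.166 0 0 0 0;0.8 -0.166 0 0 0 0;0.8 -0.166 0 0 0 0;0.8 -0.166 0 0 0 0;0.8 -0.166 0 0 0 0;0.6 -0.125 0 0 0 0;0.3 -0.06 0 0 0 0;0.22 -0.05 0 0 0 0;0 0 0 0 0 -0.026;0 0 0 0 0 -0.026;0 0 0 0 0 -0.026;0 0 0 0 0 0'
python3 - <<'E'
from h import *
plan([504,377,-34],1.638)
c=snap('wrist','w12');cv2.imwrite('pics/w12.png',c['color'][...,::-1])
K=c["camera_matrix"];v,u=np.mgrid[:420,:560];z=c["range_z"]
P=(np.stack([(u-K[0,2])*z/K[0,0],(v-K[1,2])*z/K[1,1],z],-1)@c["T"][:3,:3].T+c["T"][:3,3])
m=((P[...,2]>11)&(P[...,2]<20)&(z>0)&(abs(P[...,0]-504)<110)&(abs(P[...,1]-377)<95))
r=cv2.minAreaRect(P[m][:,:2].astype(np.float32));print(m.sum(),r,P[m].min(0),P[m].max(0))
m=(abs(P[...,0]-504)<40)&(abs(P[...,1]-400)<80)&(z>0)&(P[...,2]>115)&(P[...,2]<160);print(m.sum(),P[m].min(0).round(),P[m].max(0).round())
E
```

```text
clock: 27.28
eef_pos: [503.6, 376.6, 89.1]
eef_rot: [-3.141, 0.0, 1.638]
wrist_force: [-0.1, 0.0, -0.1]
finger_gap: 51.1
finger_force: 8.0
pose [503.6 376.6  89.1] [-3.1413e+00  2.0000e-04  1.6383e+00] shift units [0.01  0.012 3.078] rows>= 3.08
turn units z 0.0001 rad 0.0 j6 0.516
2715 ((485.790283203125, 371.8189392089844), (189.75653076171875, 128.26124572753906), 3.880371332168579) [394.18863641 303.86495659  11.00548962] [583.50529965 441.74913452  19.97776655]
7514 [466. 359. 121.] [541. 398. 160.]
```

View pics/w12.png

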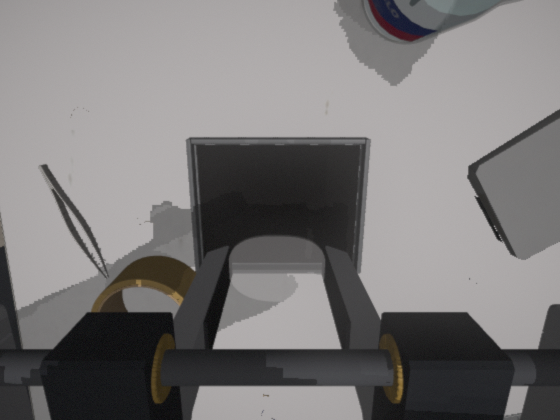

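Run:
```python
from h import *
c=load('w12');W=ray(c,[(188,138),(370,138),(363,273),(194,273)],16);print(W.round(1),W.mean(0))
```

```text
[[428.5 432.5  16. ]
 [575.6 442.5  16. ]
 [586.7 322.5  16. ]
 [433.3 311.9  16. ]] [506.01343406 377.35729409  16.        ]
```

```bash
python3 -m creep '0.04 0.01 0.4 0 0 0;0 0 0.6 0 0 0;0 0 0.6 0 0 0;0 0 0.5 0 0 0;0 0 0.35 0 0 0;0 0 0.2 0 0 0;0 0 0.1 0 0 0;0 0 0 0 0 0' && python3 -m creep '0 0 0.05 0 0 0;0 0 0 0 0 0' && python3 -m creep '0 0 0.05 0 0 0;0 0 0 0 0 0'
```

```text
clock: 28.32
eef_pos: [504.0, 378.8, -20.5]
eef_rot: [3.141, -0.0, 1.639]
wrist_force: [0.6, 0.7, -0.7]
finger_gap: 51.0
finger_force: 8.0
clock: 28.58
eef_pos: [503.9, 378.7, -22.6]
eef_rot: [3.141, -0.0, 1.639]
wrist_force: [-0.4, 0.5, -0.1]
finger_gap: 51.0
finger_force: 8.0
clock: 28.82
eef_pos: [503.8, 378.6, -24.9]
eef_rot: [-3.141, 0.0, 1.639]
wrist_force: [0.4, -0.5, 0.3]
finger_gap: 51.1
finger_force: 8.0
```

```bash
for i in 1; do python3 -m creep '0 0 0.04 0 0 0;0 0 0 0 0 0' | grep -E "pos|wrist_f"; python3 -m creep '0 0 0.03 0 0 0;0 0 0 0 0 0'| grep -E "pos|wrist_f"; done
```

```text
eef_pos: [503.9, 378.7, -25.5]
wrist_force: [-3.0, -1.8, 9.7]
eef_pos: [504.0, 378.8, -25.6]
wrist_force: [-8.3, -5.9, 20.6]
```

```bash
python3 -m creep '0 0 -0.06 0 0 0;0 0 0 0 0 0' - 3 && python3 -m creep '0 0 0 0 0 0;0 0 0 0 0 0;0 0 0 0 0 0;0 0 0 0 0 0' 0.25 3 && python3 -m creep '0 0 -0.1 0 0 0;0 0 -0.3 0 0 0;0 0 -0.6 0 0 0;0 0 -0.9 0 0 0;0 0 -0.9 0 0 0;0 0 -0.9 0 0 0;-0.8 0 -0.4 0 0 0;-0.8 0 0 0 0 0;0 0 0 0 0 0;0 0 0 0 0 0'
python3 - <<'E'
from h import *
c=snap('wrist','w13')
K=c["camera_matrix"];v,u=np.mgrid[:420,:560];z=c["range_z"]
P=(np.stack([(u-K[0,2])*z/K[0,0],(v-K[1,2])*z/K[1,1],z],-1)@c["T"][:3,:3].T+c["T"][:3,3])
m=((P[...,2]>8.5)&(P[...,2]<30)&(z>0)&(abs(P[...,0]-506)<60)&(abs(P[...,1]-377)<46)).astype(np.uint8)
n,l,st,ce=cv2.connectedComponentsWithStats(m)
for i in range(1,n):
    if st[i,4]>150:
        q=P[l==i];A=np.c_[q[:,:2]-q[:,:2].mean(0),np.ones(len(q))];k=np.linalg.lstsq(A,q[:,2],rcond=None)[0]
        print(st[i],cv2.minAreaRect(q[:,:2].astype(np.float32)),np.percentile(q[:,2],[5,50,95]),"slopes",k[:2])
g=(abs(P[...,0]-506)<60)&(abs(P[...,1]-377)<46);print(np.median(P[g][:,2]))
E
```

```text
clock: 29.58
eef_pos: [503.9, 378.7, -25.1]
eef_rot: [3.141, -0.0, 1.639]
wrist_force: [0.1, 0.2, 0.3]
finger_gap: 51.2
finger_force: 3.0
clock: 30.08
eef_pos: [503.8, 378.6, -25.2]
eef_rot: [-3.142, 0.0, 1.639]
wrist_force: [0.5, -0.4, 0.3]
finger_gap: 70.6
finger_force: 0.0
clock: 31.32
eef_pos: [508.2, 315.3, 139.4]
eef_rot: [3.141, -0.0, 1.639]
wrist_force: [-0.0, -0.0, -0.1]
finger_gap: 70.5
finger_force: 0.0
[ 250  108   55   41 1822] ((504.8319091796875, 380.58251953125), (52.184329986572266, 37.56424331665039), 3.962877035140991) [ 9.23774207 10.85644888 12.43837652] slopes [-0.00205023 -0.0011078 ]
286.236608804756
```

```bash
python3 -c "
from cell import manip
print(manip.sign_off())"
```

```text
the job is handed in; nothing more can be done
None
```

I handed the job in at about 31 s of the 72 s limit. By my own measurements the knob is locked at the mark, the jaw is about 27 mm open, and the lens lies flat near the middle of the tray. The lens dropped about 8 mm onto the tray floor when released, because the fingertips touched the floor first. The hand-in gave no verdict.

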